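# Take a gentle contact reading on a sloped circuit board

## Task

Take the contact probe out of its leaning rest and press its sprung tip squarely onto the middle of the white ceramic plate on the sloped circuit board, gently: the tip should slide in about half of its travel and never hit its stop hard, because the plate cracks easily. Hold it still there for two seconds, then set the probe back in its rest as it was, and leave the spray can, the spool and the parts tray where they stand.

Things in the scene. Friction and masses are not known exactly. Their poses are not given: they have to be found in the camera images.
- probe: hand-held probe, about 185 g: black block handle 30 (x) by 36 (y) by 100 mm long, below it a steel neck 14 mm across, 20 mm long, then the sprung tip. Origin: middle of the handle's lower end face. z runs up the handle, away from the tip; tip face at z = -55 mm when fully out. Starts leaning in the rest, top towards the robot, z 30 degrees from vertical. Display window on its +x face
- probe_grip (a point): recommended place to grip the probe, on its axis 72 mm above the handle's lower end and 28 mm below its top; grip across the 36 mm width (probe y), fingers pointing down along the probe's -z. The lower 38 mm of the handle is between the walls of the rest
- tip (a joint): how far the sprung tip is pushed in, m: 0 fully out, 0.020 at its stop; it pushes back with 1 N at first, 3.5 N at half travel and 6 N at the stop
- tip_face (a point): centre of the tip's flat copper contact face, 14 mm across
- board: green circuit board 150 (x) by 176 (y) mm, clamped between aluminium rails on a fixed holder, sloping 30 degrees to face the robot. Origin: centre of the 8 mm thick board; z is its outward normal, x points up the slope. Besides the white plate it carries a finned heat sink (top 26 mm above the origin plane), three round cans (25 mm) and a black connector (16 mm)
- plate_centre (a point): centre of the top face of the white ceramic plate, the flat square block 44 by 44 mm on the board, its face 14 mm above the board's origin plane; located 25 mm to +y of the board's origin; same axes as the board
- rest: fixed rest: dark steel base 130 by 110 mm, aluminium trough leaning 30 degrees towards its -x: 42 mm wide inside, side walls 38 mm and floor 50 mm long along the probe, open on the far upper side. Two end tabs with a 20 mm gap for the neck carry the handle's lower end. Origin: centre of the base's underside, z up
- rest_seat (a point): where the probe's origin lies when the probe is in the rest, 75 mm above the bench
- rest_grip (a point): where probe_grip lies when the probe is in the rest
- spray_can: pale spray can with a paper band, 52 mm across, 125 mm tall, upright; leave it. Origin: centre of its underside
- spool: grey wire spool without wire, 64 mm across, 45 mm tall, upright; leave it. Origin: centre of its underside
- parts_tray: red open tray 150 by 90 by 35 mm; leave it. Origin: centre of its underside
There are look-alikes about, which are no part of the job. There is more than one size of the probe; the job needs the smallest.

How it is judged (in metres and radians):
On the way:
1. tip face within 12 mm of the plate's middle, probe within 0.21 rad of square to it, tip pushed in 5 to 15.5 mm by contact, probe under 10 mm/s, for 1.5 s (distance between tip_face and plate_centre below 0.012 m and angle between the z axis of probe and the z axis of board, either way round below 0.21 rad and value of joint tip between 0.005 and 0.0155 m and contact force between probe and board above 0.5 N and linear speed of probe below 0.01 m/s), for 1.5 s.
At the end, for the whole second after the job is handed in: The probe lies still in its rest as at the start (its lower end within 12 mm of the seat, its grip point within 14 mm of its place), released; the spray can, the spool and the tray are within 20 mm of where they stood (distance between probe and rest_seat below 0.012 m and distance between probe_grip and rest_grip below 0.014 m and linear speed of probe below 0.01 m/s and distance of each of spray_can, spool, parts_tray from where it was at the start of the episode below 0.02 m); the robot touches nothing.
It fails at once if the board or its plate is pressed with more than 8 N by anything (the tip's spring gives at most 6 N) (contact force between board and anything else above 8 N).
It fails at once if the spray can is tipped over (angle between spray_can's own z axis and vertical above 0.5 rad).
It also fails if it takes over 66 s, if anything falls off the work surface, if the arm or the gripper's body presses on something with over 40 N, if the wrist force passes 120 N, or if a joint passes its speed limit or range.

## Robot

A 6-joint arm with a two-finger parallel gripper is mounted at the origin on the work surface. World frame = base frame: x ahead of the robot, y to its left, z up, the work surface at z = 0. Lengths are in mm, angles in rad, forces in N, time in s.
With the tool pointing down it reaches from about 350 to 875 mm from the base axis. Payload 4.2 kg.
Tool frame: the origin (TCP) lies midway between the tips of the shut fingers; the grasp point (between the pads) lies 19 mm behind it; y points along the fingers, x is the direction in which the jaws open and shut, and the axes are right-handed (so a half turn about y gives the same grasp; the last joint's range is limited). The gripper opens to 85 mm and grips with 20 to 120 N. Pads are 22 mm wide; open, the fingers measure 114 mm over their backs; the gripper's body (76 mm by 85 mm) begins 54 mm behind the grasp point. The pads swing forward as they close: fully open they stand 13 mm farther back than shut.
Start: joints at [1.458, 0.385, 0.008, 0, -1.194, -0.259], TCP at [227.025, 582.287, 196.512] pointing down, gripper open.
Joint ranges: [-3.14, 3.14], [-1.21, 2.06], [-1.07, 1.41], [-3.16, 2.05], [-2.99, -0.16], [-3.1, 3.1]. Speed limits (rad/s): [2.79, 2.79, 3.14, 3.14, 3.14, 3.14].

## Interface

Orientations are given as a unit quaternion [x, y, z, w].
In Python, from bench import read_state, get_image, job_done gives the robot as it stands.
- The arm moves only by the tool play_rows, never from a script. Its argument "series" is a list of rows, each a list of 7 numbers: the shift along the tool's x, y, z in m, then the turn, a rotation vector about the tool's x, y, z in rad, then the finger opening in m, from 0 to 0.0854. In form: [[x, y, z, wx, wy, wz, claw], ...]. A call has 1 to 10 rows; each row shifts and turns the pose as measured when the row begins, along the tool's axes as they then stand; what a row does not reach is not made up. A row lasts 1/10 s, in which the tool goes at most 50 mm and 8.59 degrees, less where a joint would pass 70% of its speed; a pose out of reach is approached as far as the arm can. A call with a gripper value outside its range is refused whole. The fingers move at their own pace and stop on an object; the grip force is fixed at half the most. Time passes only in rows, so rows that do not move let the fingers close. It gives the time, the measured TCP pose, the force and the opening at its end, in the units of the state.
- read_state(): the state, without advancing time (a new reading comes with each control period).
- get_image(name): name is "side" or "top" or "wrist"; returns a dict with "color" (384x512x3 uint8, red, green, blue), "intrinsics" (3x3 intrinsics, pixels), "D" ([k1, k2, p1, p2, k3] as OpenCV has them; the pictures are not rectified), "origin" and "orientation" of the camera in the world. Camera axes: x right, y down, z forward; pixel columns grow to the right and rows downward; lengths in mm; the calibration is good to about 2 mm. A picture is of the moment at which its call begins. There is no depth.
- job_done(): hands the job in, once; it reports no verdict.
The state is a dict: "clock": time; "joints": joint angles; "joint_vel": joint speeds; "joint_efforts": joint torques, N m; "position": TCP position; "ee_rot": TCP orientation; "contact_force": force on the tool from outside, world axes, zero at the start; "wrist_torque": the same for the moment, N m; "gripper_width": finger opening in mm.
Only numpy, scipy, OpenCV 4.12 (cv2) and the standard library are available. Lean on these libraries where they do the work, as an engineer would, in place of code of your own. Each camera call takes 0.05 s, during which the arm holds its last target. There are 200 camera calls.

## Working session

There is one attempt and no reset: what is moved stays moved. The work goes in short steps, Python scripts to look and compute and a tool call to move; the robot and the scene stay as the last step left them, time stands still between calls to the robot, and variables do not carry over. Pictures are saved under pics/ and viewed, about 8 in all and at most 12, crops included, and the job is handed in when it is done.

Besides the shell and the picture viewer there is one more tool, called as name([rows], argument=value, ...), one row to a line, values as JSON. play_rows: Moves the arm, as the interface text tells. Its arguments: {"type":"object","properties":{"series":{"type":"array","items":{"type":"array","items":{"type":"number"}}}},"required":["series"]}

```bash
mkdir -p pics; ls; python3 - <<'E'
from bench import *
import cv2,pickle
s=read_state();print(s)
for n in ["side","top","wrist"]:
    d=get_image(n);pickle.dump(d,open(f"pics/{n}0.pkl","wb"))
    cv2.imwrite(f"pics/{n}0.png",d["color"][:,:,::-1]);print(n,d["intrinsics"],d["D"],d["origin"],d["orientation"])
E
```

```text
pics
{'clock': 0.0, 'joints': array([ 1.45764297e+00,  3.85559480e-01,  6.63682372e-03, -5.03944337e-04,
       -1.19401576e+00, -2.58588724e-01]), 'joint_vel': array([-1.08312335e-03,  1.06837625e-03,  9.71369043e-04, -1.32609305e-03,
       -1.17934538e-03, -2.03240201e-05]), 'joint_efforts': array([-2.27984950e-03, -3.92287409e+01,  1.88402170e+01,  4.18610036e+00,
       -4.58091396e-03, -3.20519526e-06]), 'position': array([226.77506921, 581.69761644, 195.42348226]), 'ee_rot': array([ 0.39955249, -0.58336115,  0.58429062, -0.3983115 ]), 'contact_force': array([-0.16269134,  0.23086422,  0.7671729 ]), 'wrist_torque': array([-0.00953664,  0.018351  , -0.016933  ]), 'gripper_width': 85.33350070037666}
side [[444.8163667    0.         260.13896493]
 [  0.         444.8163667  191.51341682]
 [  0.           0.           1.        ]] [0.02076841 0.         0.         0.         0.        ] [ -11.06621707 -861.42612891  801.25924166] [ 0.85240975 -0.21515358  0.1297399  -0.45855656]
top [[433.11059603   0.         260.58180535]
 [  0.         433.11059603 191.60874147]
 [  0.           0.           1.        ]] [-0.04426538  0.          0.          0.          0.        ] [ 427.39837494   97.71267897 1336.88796255] [-0.69622499  0.71645378 -0.03384549  0.02862225]
wrist [[308.26361555   0.         256.39603362]
 [  0.         308.26361555 190.05214145]
 [  0.           0.           1.        ]] [-0.07116044  0.          0.          0.          0.        ] [294.26640056 556.1951747  373.27882706] [-0.55816652  0.81735435  0.11758584 -0.08096648]
```

```bash
python3 - <<'E'
import cv2,numpy as np
for n in ["side","top"]:
    a=cv2.imread(f"pics/{n}0.png");cv2.imwrite(f"pics/{n}0b.png",cv2.resize(a,(800,600),interpolation=cv2.INTER_CUBIC))
E
```

```text
(no output)
```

View pics/top0b.png

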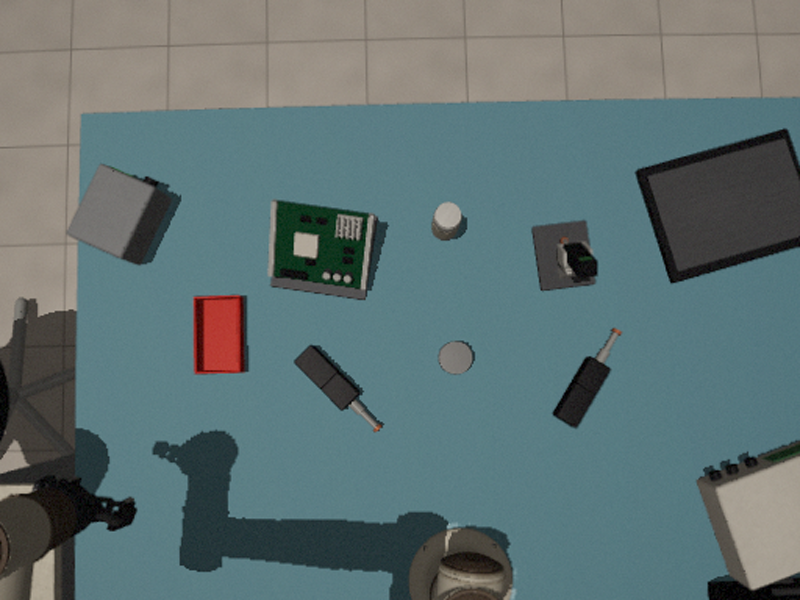

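View pics/side0b.png

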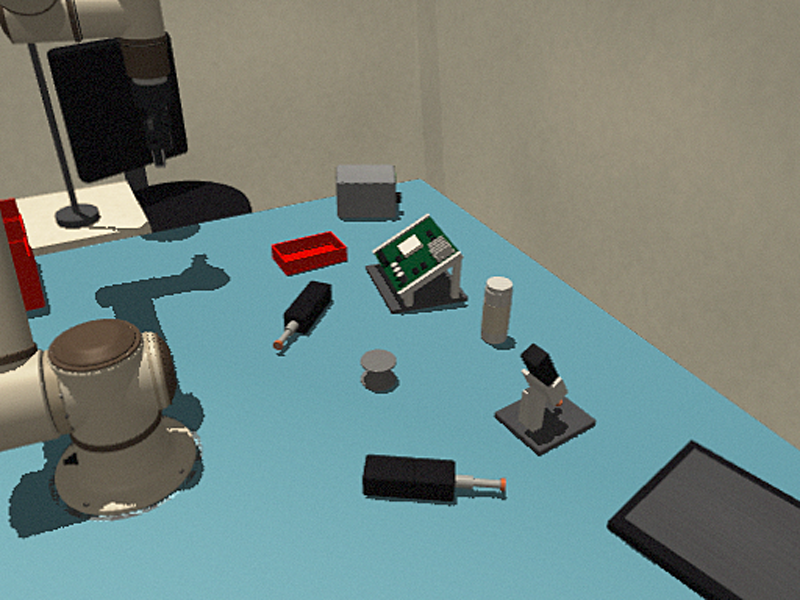

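Top view (800×600): the look-alikes are probes lying at (340,385) and (582,380). The probe in the rest is at (575,258), and it is the small one leaning as described. The board is at (322,250) with its white plate at (306,245), the can at (447,218), the spool at (456,357) and the tray at (220,335). In the side view the rest and probe are at (542,385) and the plate is at (410,244).

```bash
python3 - <<'E'
import cv2,numpy as np
t=cv2.imread("pics/top0.png");s=cv2.imread("pics/side0.png")
# crops (x0,y0,w,h) 80x60 @5
def c(a,x,y): return cv2.resize(a[y:y+60,x:x+80],(400,300),interpolation=cv2.INTER_CUBIC)
o=np.vstack([np.hstack([c(t,325,135),c(s,312,218)]),np.hstack([c(t,167,128),c(s,228,136)])])
o=cv2.convertScaleAbs(o,alpha=1.5,beta=15)
cv2.imwrite("pics/c1.png",o)
E
```

```text
(no output)
```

View pics/c1.png

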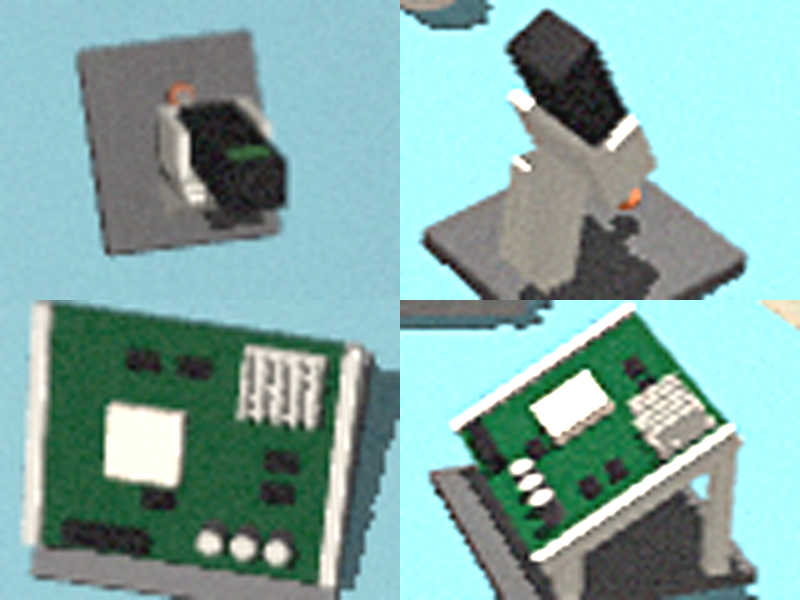

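```bash
cat > h.py <<'E'
import cv2,numpy as np,pickle
from scipy.spatial.transform import Rotation as R
from scipy.optimize import least_squares
def proj(d,P):
    Rc=R.from_quat(d["orientation"]).inv()
    P=Rc.apply(np.atleast_2d(P)-d["origin"])
    return cv2.projectPoints(P,np.zeros(3),np.zeros(3),np.array(d["intrinsics"]),np.array(d["D"]))[0][:,0]
def ray(d,uv):
    u=cv2.undistortPoints(np.array([[uv]],float),np.array(d["intrinsics"]),np.array(d["D"]))[0,0]
    v=R.from_quat(d["orientation"]).apply([u[0],u[1],1]);return np.array(d["origin"]),v/np.linalg.norm(v)
def plane(d,uv,z):
    o,v=ray(d,uv);return o+v*(z-o[2])/v[2]
def tri(obs):
    A=np.zeros((3,3));b=np.zeros(3)
    for d,uv in obs:
        o,v=ray(d,uv);M=np.eye(3)-np.outer(v,v);A+=M;b+=M@o
    p=np.linalg.solve(A,b);return p,[np.linalg.norm(proj(d,p)[0]-uv) for d,uv in obs]
def frame(yaw): return R.from_euler('zyx',[yaw,-np.pi/6,0])  # x up-slope, z towards robot
def load(n): return pickle.load(open(f"pics/{n}.pkl","rb"))
def snap(cam,n):
    from bench import get_image
    d=get_image(cam);pickle.dump(d,open(f"pics/{n}.pkl","wb"));cv2.imwrite(f"pics/{n}.png",d["color"][:,:,::-1]);return d
E
python3 - <<'E'
from h import *
T=load("top0");S=load("side0")
f=lambda o,L:np.array(o)+np.array(L,float)/5-0.4
rt=f((325,135),[(78,50),(250,32),(285,235),(107,254)])
for z in(8,12): print([plane(T,p,z).round() for p in rt])
rs=f((312,218),[(25,240),(347,262)]); print([plane(S,p,10).round() for p in rs])
print("tip",tri([(T,f((325,135),(180,92))),(S,f((312,218),(230,197)))]))
print("top",tri([(T,f((325,135),(262,180))),(S,f((312,218),(150,47)))]))
# board fit
pt=f((167,128),[(107,104),(184,108),(183,185),(106,178)]); ps=f((228,136),[(132,102),(190,69),(212,101),(155,137)])
print("plate c",tri([(T,pt.mean(0)),(S,ps.mean(0))]))
E1=f((167,128),[(50,5),(345,45),(38,245),(320,285)]); E2=f((228,136),[(235,12),(328,120),(62,135),(140,250)])
def m(q):
    F=frame(q[3]);b=q[:3]
    P=b+F.apply([[22,47,14],[22,3,14],[-22,3,14],[-22,47,14]])
    # side order: left=low far?, computed by name
    Q=b+F.apply([[-22,47,14],[22,47,14],[22,3,14],[-22,3,14]])
    r=[(proj(T,P)-pt).ravel(),(proj(S,Q)-ps).ravel()]
    e=np.array([[75,0,4]]*2+[[-75,0,4]]*2,float)
    for k,(d,E_) in enumerate(((T,E1),(S,E2))):
        ee=e.copy();ee[:,1]=q[4+4*k:8+4*k];r.append((proj(d,b+F.apply(ee))-E_).ravel())
    return np.concatenate(r)
s=least_squares(m,[730,250,120,0]+[80,-80,80,-80]*2,loss='soft_l1')
print("board",s.x.round(3),s.cost, m(s.x).round(1))
print("plate",s.x[:3]+frame(s.x[3]).apply([0,25,14]))
E
```

```text
[array([ 685., -166.,    8.]), array([ 694., -275.,    8.]), array([ 566., -290.,    8.]), array([ 557., -179.,    8.])]
[array([ 684., -166.,   12.]), array([ 693., -274.,   12.]), array([ 565., -289.,   12.]), array([ 556., -178.,   12.])]
[array([ 555., -185.,   10.]), array([ 694., -276.,   10.])]
tip (array([ 654.01671362, -224.22835109,   29.99861034]), [np.float64(0.33657350227038424), np.float64(0.3974339287114743)])
top (array([ 578.51203494, -232.92523187,  161.74304628]), [np.float64(0.7596010559987323), np.float64(0.885565348477127)])
plate c (array([646.44616493, 273.22977095,  88.75666907]), [np.float64(0.030147913565839395), np.float64(0.02628253618550968)])
board [ 6.49069e+02  2.48217e+02  7.55510e+01 -1.52000e-01  8.57830e+01
 -8.38090e+01  8.54600e+01 -8.46450e+01  7.99800e+01 -6.60060e+01
  7.26030e+01 -6.89890e+01] 4.25069933424717 [ 0.6  0.3  0.4  1.2 -0.5 -0.1 -0.1 -0.4 -0.   0.2 -0.8 -0.4 -0.2 -0.1
  0.1  0.1  0.  -0.1  0.1 -1.1  0.  -0.1  0.1 -1.8  0.7 -0.5 -0.2  0.2
 -0.3  0.2 -1.3  0.6]
plate [645.34838444 272.92822934  89.56823202]
```

```bash
cat >> h.py <<'E'
def toolR(yaw,sgn): # fingers along -z_p, jaws along sgn*y_p
    F=frame(yaw).as_matrix();y=-F[:,2];x=sgn*F[:,1];return R.from_matrix(np.c_[x,y,np.cross(x,y)])
def plan(pos,Rt,vmax=45,wmax=.13,s=None,n=None):
    from bench import read_state
    s=s or read_state();p=np.array(s["position"]);Q=R.from_quat(s["ee_rot"])
    w=(Q.inv()*Rt).as_rotvec();d=np.array(pos)-p
    n=n or int(np.ceil(max(np.linalg.norm(d)/vmax,np.linalg.norm(w)/wmax,1)))
    loc=Q.inv().apply(d)
    print("t",round(s["clock"],2),"pos",p.round(1),"F",np.round(s["contact_force"],1),"w",round(s["gripper_width"],1),"left tool mm",loc.round(1),"rotvec",w.round(3),"n",n)
    return [[*(np.round((Q*R.from_rotvec(w*i/n)).inv().apply(d/n)/1000,4)),*np.round(w/n,3)] for i in range(n)]
E
python3 - <<'E'
from h import *
from bench import read_state
s=read_state();Q=R.from_quat(s["ee_rot"]);print(Q.as_matrix().round(2))
W=load("wrist0");print("cam in tool",Q.inv().apply(W["origin"]-s["position"]).round(1),"cam z in tool",(Q.inv()*R.from_quat(W["orientation"])).as_matrix().round(2))
seat=np.array([626,-227,75.]);F=frame(.095)
tgt=seat+F.apply([0,0,72-19+110])
print(tgt)
for g in(1,-1):
    for r in plan(tgt,toolR(.095,g)):print([float(v) for v in r])
E
```

```text
[[-0.36 -0.    0.93]
 [-0.93 -0.   -0.36]
 [ 0.   -1.    0.  ]]
cam in tool [  -0.3 -177.6   72.1] cam z in tool [[ 1.   -0.   -0.  ]
 [ 0.   -0.28  0.96]
 [-0.   -0.96 -0.28]]
[ 544.5        -227.          216.16214082]
t 0.15 pos [226.9 581.8 195.7] F [-1.  -0.7 -0. ] w 85.4 left tool mm [638.2 -19.3 589.9] rotvec [-0.101  2.595  0.708] n 21
[0.0304, -0.0009, 0.0281, -0.005, 0.124, 0.034]
[0.0266, -0.002, 0.0316, -0.005, 0.124, 0.034]
[0.0225, -0.003, 0.0346, -0.005, 0.124, 0.034]
[0.0179, -0.0039, 0.0371, -0.005, 0.124, 0.034]
[0.0131, -0.0046, 0.039, -0.005, 0.124, 0.034]
[0.008, -0.0051, 0.0403, -0.005, 0.124, 0.034]
[0.0028, -0.0055, 0.0409, -0.005, 0.124, 0.034]
[-0.0025, -0.0057, 0.0409, -0.005, 0.124, 0.034]
[-0.0077, -0.0057, 0.0403, -0.005, 0.124, 0.034]
[-0.0128, -0.0056, 0.039, -0.005, 0.124, 0.034]
[-0.0177, -0.0052, 0.0371, -0.005, 0.124, 0.034]
[-0.0223, -0.0047, 0.0346, -0.005, 0.124, 0.034]
[-0.0265, -0.0041, 0.0315, -0.005, 0.124, 0.034]
[-0.0303, -0.0033, 0.028, -0.005, 0.124, 0.034]
[-0.0336, -0.0023, 0.024, -0.005, 0.124, 0.034]
[-0.0364, -0.0012, 0.0197, -0.005
[... 606 characters left out ...]
 0.004]
[0.0351, 0.002, 0.0256, 0.026, -0.023, 0.004]
[0.0356, 0.0025, 0.0247, 0.026, -0.023, 0.004]
[0.0362, 0.0031, 0.0238, 0.026, -0.023, 0.004]
[0.0368, 0.0035, 0.0229, 0.026, -0.023, 0.004]
[0.0373, 0.004, 0.022, 0.026, -0.023, 0.004]
[0.0378, 0.0044, 0.021, 0.026, -0.023, 0.004]
[0.0383, 0.0048, 0.02, 0.026, -0.023, 0.004]
[0.0387, 0.0052, 0.019, 0.026, -0.023, 0.004]
[0.0392, 0.0055, 0.018, 0.026, -0.023, 0.004]
[0.0396, 0.0058, 0.017, 0.026, -0.023, 0.004]
[0.04, 0.0061, 0.0159, 0.026, -0.023, 0.004]
[0.0404, 0.0063, 0.0148, 0.026, -0.023, 0.004]
[0.0407, 0.0066, 0.0137, 0.026, -0.023, 0.004]
[0.041, 0.0068, 0.0126, 0.026, -0.023, 0.004]
[0.0413, 0.0069, 0.0115, 0.026, -0.023, 0.004]
```

play_rows([
  [0.032,-0.001,0.03,0.026,-0.023,0.004,0.085],
  [0.033,0,0.029,0.026,-0.023,0.004,0.085],
  [0.033,0,0.028,0.026,-0.023,0.004,0.085],
  [0.034,0.001,0.027,0.026,-0.023,0.004,0.085],
  [0.0345,0.0015,0.026,0.026,-0.023,0.004,0.085],
  [0.035,0.002,0.026,0.026,-0.023,0.004,0.085],
  [0.036,0.0025,0.025,0.026,-0.023,0.004,0.085],
  [0.036,0.003,0.024,0.026,-0.023,0.004,0.085],
  [0.037,0.0035,0.023,0.026,-0.023,0.004,0.085],
  [0.037,0.004,0.022,0.026,-0.023,0.004,0.085],
])

```text
clock: 1.15
position: [391.6, 165.6, 203.2]
ee_rot: [0.401, -0.453, 0.596, -0.528]
contact_force: [0.8, 0.4, 0.7]
gripper_width: 85.3
```

```bash
cat > go.py <<'E'
import sys
from h import *
x,y,z,yaw=map(float,sys.argv[1:5])
v=float(sys.argv[5]) if len(sys.argv)>5 else 45
for r in plan([x,y,z],toolR(yaw,-1),vmax=v)[:10]:print([float(v) for v in r])
E
python3 go.py 544.5 -227 216 .095; python3 -c "
from bench import *;print(read_state()['joints'].round(2))"
```

```text
t 1.15 pos [391.6 165.6 203.2] F [0.8 0.4 0.7] w 85.3 left tool mm [371.   40.6 195.8] rotvec [ 0.254 -0.208  0.034] n 10
[0.0371, 0.0041, 0.0196, 0.025, -0.021, 0.003]
[0.0375, 0.0044, 0.0187, 0.025, -0.021, 0.003]
[0.0379, 0.0048, 0.0178, 0.025, -0.021, 0.003]
[0.0383, 0.0051, 0.0169, 0.025, -0.021, 0.003]
[0.0386, 0.0054, 0.0159, 0.025, -0.021, 0.003]
[0.039, 0.0056, 0.015, 0.025, -0.021, 0.003]
[0.0393, 0.0058, 0.014, 0.025, -0.021, 0.003]
[0.0396, 0.0061, 0.0131, 0.025, -0.021, 0.003]
[0.0399, 0.0062, 0.0121, 0.025, -0.021, 0.003]
[0.0402, 0.0064, 0.0111, 0.025, -0.021, 0.003]
[ 0.97 -0.11 -0.71  0.32 -0.86  0.28]
```

play_rows([
  [0.037,0.004,0.0195,0.025,-0.021,0.003,0.085],
  [0.0375,0.0045,0.0185,0.025,-0.021,0.003,0.085],
  [0.038,0.005,0.018,0.025,-0.021,0.003,0.085],
  [0.038,0.005,0.017,0.025,-0.021,0.003,0.085],
  [0.0385,0.0055,0.016,0.025,-0.021,0.003,0.085],
  [0.039,0.0055,0.015,0.025,-0.021,0.003,0.085],
  [0.039,0.006,0.014,0.025,-0.021,0.003,0.085],
  [0.0395,0.006,0.013,0.025,-0.021,0.003,0.085],
  [0.04,0.006,0.012,0.025,-0.021,0.003,0.085],
  [0.04,0.0065,0.011,0.025,-0.021,0.003,0.085],
])

```text
clock: 2.15
position: [546.3, -243.1, 219.2]
ee_rot: [-0.384, 0.315, -0.594, 0.632]
contact_force: [0.9, 1.4, 0.6]
gripper_width: 85.0
```

```bash
python3 go.py 544.5 -227 216 .095; python3 - <<'E'
from h import *
from bench import *
print(read_state()['joints'].round(2))
d=snap("wrist","w1");a=cv2.imread("pics/w1.png")
F=frame(.095);seat=np.array([626,-227,75.])
c=np.array([[x,y,z] for z in(100,0) for x,y in((15,18),(15,-18),(-15,-18),(-15,18))])
uv=proj(d,seat+F.apply(c));print(uv.round(0))
b=cv2.convertScaleAbs(cv2.resize(a,(800,600),interpolation=cv2.INTER_CUBIC),alpha=1.6,beta=20)
for p in uv[:4]*1.5625: cv2.circle(b,tuple(int(v) for v in p),2,(0,0,255),-1)
cv2.imwrite("pics/w1b.png",b)
E
```

```text
t 2.15 pos [ 546.3 -243.1  219.2] F [0.9 1.4 0.6] w 85.0 left tool mm [-16.3   1.8  -1.3] rotvec [-0.011  0.016  0.002] n 1
[-0.0163, 0.0018, -0.0013, -0.011, 0.016, 0.002]
[-0.21  0.1  -0.36 -0.2  -0.59  2.03]
[[215. 176.]
 [259. 176.]
 [258. 211.]
 [215. 211.]
 [226. 155.]
 [258. 156.]
 [258. 182.]
 [226. 181.]]
```

View pics/w1b.png

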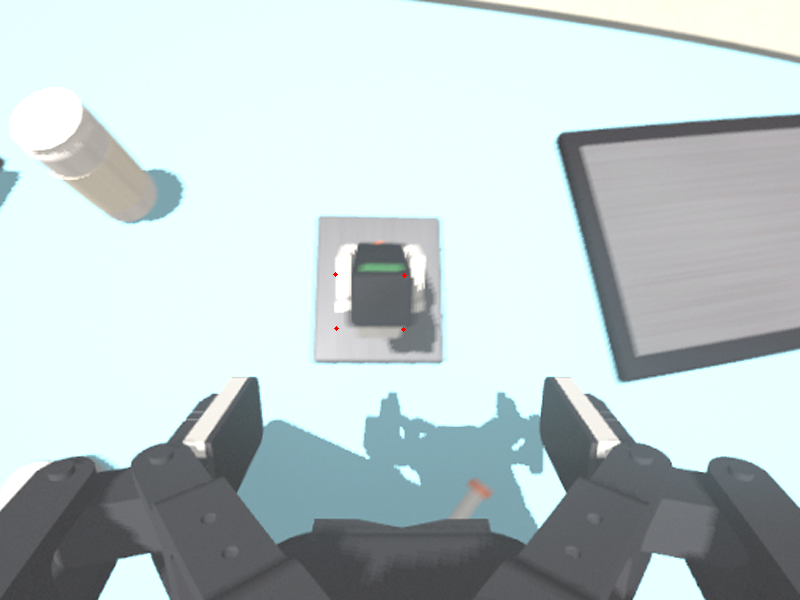

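```bash
python3 - <<'E'
from h import *
from bench import *
s0=read_state();d0=load("w1")
d=snap("wrist","w2");s=read_state()
print(s0["position"],s["position"],d0["origin"],d["origin"])
F=R.from_euler('z',.095)
uv=proj(d,np.array([625,-227,0])+F.apply([[65,55,10],[65,-55,10],[-65,-55,10],[-65,55,10]]));print("base pred",uv.round(1))
a=cv2.imread("pics/w2.png")
g=a.max(2)[140:240,190:300]
b=cv2.resize(a[140:240,190:300],(770,700-100),interpolation=cv2.INTER_NEAREST)[:600]
b=cv2.convertScaleAbs(b,alpha=1.8,beta=25)
cv2.imwrite("pics/w2b.png",b)
E
```

```text
[ 548.78939318 -248.71515088  219.72428445] [ 547.29120032 -246.47297679  219.11961481] [ 517.72152538 -234.71044184  408.53677408] [ 519.76339609 -239.67419286  408.96759976]
base pred [[197.1 140.5]
 [276.2 142. ]
 [278.1 235.3]
 [192.6 234.9]]
```

View pics/w2b.png

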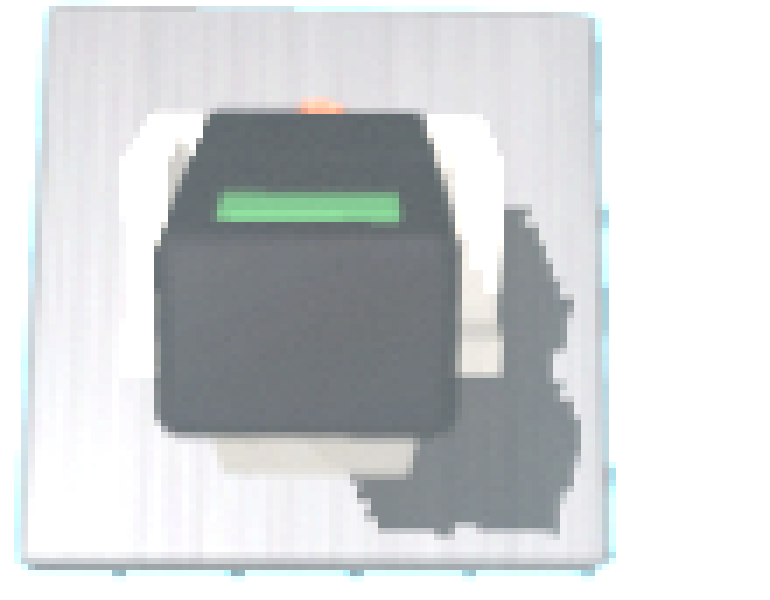

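play_rows([
  [-0.018,0.002,-0.001,-0.011,0.016,0.002,0.085],
  [0,0,0,0,0,0,0.06],
  [0,0,0,0,0,0,0.06],
  [0,0,0,0,0,0,0.06],
])

```text
clock: 2.65
position: [544.3, -229.3, 214.1]
ee_rot: [-0.381, 0.328, -0.598, 0.624]
contact_force: [-0.0, -0.5, -0.1]
gripper_width: 60.2
```

```bash
python3 - <<'E'
from h import *
from bench import *
s0=read_state();d=snap("wrist","w3");s=read_state();print(s0["position"],s["position"],s["gripper_width"])
F=frame(.095);seat=np.array([626,-227,75.])
c=np.array([[x,y,100] for x,y in((15,18),(15,-18),(-15,-18),(-15,18))])
print("pred top",proj(d,seat+F.apply(c)).round(1))
B=R.from_euler('z',.095)
print("base pred",proj(d,np.array([625,-227,0])+B.apply([[65,55,10],[65,-55,10],[-65,-55,10],[-65,55,10]])).round(1))
a=cv2.imread("pics/w3.png")
b=cv2.convertScaleAbs(cv2.resize(a[140:240,190:320],(780,600),interpolation=cv2.INTER_NEAREST),alpha=1.8,beta=25)
cv2.imwrite("pics/w3b.png",b)
E
```

```text
[ 544.33389148 -229.29066981  214.0994256 ] [ 544.4069298  -229.3217364   214.22336383] 59.65348121796148
pred top [[230.9 172.8]
 [276.2 172.2]
 [276.  207.8]
 [232.2 208.3]]
base pred [[211.1 135.3]
 [291.  134.8]
 [296.1 229. ]
 [210.1 230.7]]
```

View pics/w3b.png

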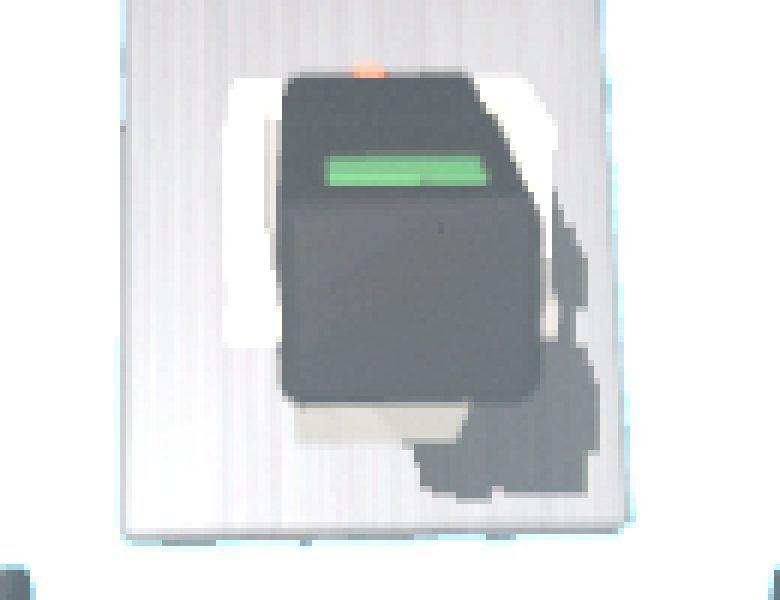

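```bash
python3 - <<'E'
from h import *
W2=load("w2");W3=load("w3");T=load("top0");S=load("side0")
o3=np.array([[278,200],[540,200],[540,400],[280,400],[285,73],[470,73]])/6+[190,140]
o2=np.c_[np.array([155,455,455,155,207,425])/7+190,np.array([237,237,433,433,110,110])/6+140]
c=np.array([[15,18,100],[15,-18,100],[-15,-18,100],[-15,18,100],[15,18,0],[15,-18,0]],float)
def m(q,use=(1,1)):
    F=frame(q[3])*R.from_euler('x',q[4]);r=[]
    P=q[:3]+F.apply(c)
    if use[0]:r.append(proj(W2,P)-o2)
    r.append(proj(W3,P)-o3)
    return np.concatenate(r).ravel()
for u in((0,1),(1,1)):
    s=least_squares(m,[626,-227,75,.095,0],args=(u,),loss='soft_l1');q=s.x
    print(q.round(3),s.cost.round(2),m(q,u).round(1)); F=frame(q[3])*R.from_euler('x',q[4]);
    print("grip",q[:3]+F.apply([0,0,72]),"zaxis",F.apply([0,0,1]))
f=lambda o,L:np.array(o)+np.array(L,float)/5-0.4
# with side/top views added: tip and top
B=lambda b,yaw:b+R.from_euler('z',yaw).apply([[65,55,10],[65,-55,10],[-65,-55,10],[-65,55,10]])
ob3=np.array([[122,540],[628,528]])/6+[190,140]
ot=f((325,135),[(78,50),(250,32),(285,235),(107,254)])
def mb(q):
    P=B(np.array([q[0],q[1],0]),q[2]);return np.concatenate([(proj(W3,P[[3,2]])-ob3),proj(T,P)-ot]).ravel()
s=least_squares(mb,[625,-227,.095]);print("base",s.x.round(3),mb(s.x).round(1))
E
```

```text
[ 6.28427e+02 -2.25735e+02  6.54370e+01  7.50000e-02  5.20000e-02] 1.08 [ 0.3 -0.4  0.1 -0.6 -1.   0.1  0.3  0.6 -0.3  0.2  0.4  0.1]
grip [ 592.71725197 -229.4409919   127.84766939] zaxis [-0.49597047 -0.05146862  0.86681271]
[ 6.28131e+02 -2.25651e+02  6.63700e+01  8.40000e-02  4.90000e-02] 2.67 [ 0.4 -0.8  0.6 -0.4 -0.3  0.6  0.8  0.4  0.  -0.1  0.2  0.3 -0.3 -0.2
 -0.3 -0.8 -1.1  0.1  0.1  0.9 -0.6  0.3  0.3 -0. ]
grip [ 592.43223643 -229.19887907  128.79563162] zaxis [-0.49581483 -0.04927658  0.86702911]
base [ 6.25785e+02 -2.26410e+02  9.40000e-02] [-0.7  0.   1.   0.4 -0.2 -0.2  0.1 -0.7 -0.7 -0.3 -0.1  0.2]
```

My `frame` used the extrinsic order by mistake. I'll fix it and refit both the probe and the board.

```bash
sed -i "s/from_euler('zyx'/from_euler('ZYX'/" h.py; python3 - <<'E'
from h import *
W2=load("w2");W3=load("w3");T=load("top0");S=load("side0")
f=lambda o,L:np.array(o)+np.array(L,float)/5-0.4
o3=np.array([[278,200],[540,200],[540,400],[280,400],[285,73],[470,73]])/6+[190,140]
o2=np.c_[np.array([155,455,455,155,207,425])/7+190,np.array([237,237,433,433,110,110])/6+140]
c=np.array([[15,18,100],[15,-18,100],[-15,-18,100],[-15,18,100],[15,18,0],[15,-18,0]],float)
def m(q):
    F=frame(q[3])
    P=q[:3]+F.apply(c);t=q[:3]+F.apply([[0,0,-55],[0,0,100]])
    return np.concatenate([proj(W2,P)-o2,proj(W3,P)-o3,proj(S,t)-f((312,218),[(230,197),(150,47)]),proj(T,t[:1])-f((325,135),[(180,92)])]).ravel()
s=least_squares(m,[626,-227,75,.095],loss='soft_l1');q=s.x
print(q.round(3),m(q).round(1),"grip",q[:3]+frame(q[3]).apply([0,0,72]))
pt=f((167,128),[(107,104),(184,108),(183,185),(106,178)]); ps=f((228,136),[(132,102),(190,69),(212,101),(155,137)])
E1=f((167,128),[(50,5),(345,45),(38,245),(320,285)]); E2=f((228,136),[(235,12),(328,120),(62,135),(140,250)])
def mb(q):
    F=frame(q[3]);b=q[:3]
    P=b+F.apply([[22,47,14],[22,3,14],[-22,3,14],[-22,47,14]])
    r=[(proj(T,P)-pt).ravel(),(proj(S,P[[3,0,1,2]])-ps).ravel()]
    for k,(d,E_) in enumerate(((T,E1),(S,E2))):
        ee=np.array([[75,0,4]]*2+[[-75,0,4]]*2,float);ee[:,1]=q[4+4*k:8+4*k];r.append((proj(d,b+F.apply(ee))-E_).ravel())
    return np.concatenate(r)
s=least_squares(mb,[650,250,75,-.15]+[80,-80,80,-80]*2,loss='soft_l1')
print("board",s.x.round(3),s.cost,mb(s.x).round(1));print("plate",s.x[:3]+frame(s.x[3]).apply([0,25,14]))
E
```

```text
[ 6.27331e+02 -2.25758e+02  7.00500e+01  9.70000e-02] [-0.1 -0.9  0.7 -0.4 -0.1  1.   0.4  0.8 -0.2 -0.6  0.4 -0.1 -0.5 -0.3
  0.2 -0.9 -0.6  0.5 -0.1  1.3 -0.6 -0.2  0.6 -0.5 -0.9  1.9 -0.3  1.2
 -0.8 -0.1] grip [ 591.50052662 -229.24815795  132.40421713]
board [ 6.48104e+02  2.47244e+02  7.71630e+01 -1.62000e-01  8.64240e+01
 -8.44540e+01  8.79930e+01 -8.36120e+01  8.59310e+01 -7.55380e+01
  8.08340e+01 -7.66050e+01] 3.4559449515194784 [ 0.6  0.2  0.2  1.4 -0.5  0.1  0.  -0.5  0.1  0.7 -0.7 -0.  -0.5 -0.5
 -0.1 -0.2  0.  -0.3  0.1 -0.5  0.1 -0.5  0.1 -1.   0.3 -0.3  0.3 -0.2
 -0.4  0.3 -1.   0.5]
plate [645.22366535 273.04561104  89.2869777 ]
```

```bash
python3 go.py 561 -232.1 187.6 .097
```

```text
t 2.7 pos [ 544.4 -229.3  214.2] F [ 0.2 -1.   0.2] w 59.7 left tool mm [ 2.7 31.4  1. ] rotvec [ 0.007 -0.     0.053] n 1
[0.0027, 0.0314, 0.001, 0.007, -0.0, 0.053]
```

play_rows([
  [0.0015,0.016,0.0005,0.003,0,0.027,0.06],
  [0.001,0.016,0.0005,0.003,0,0.026,0.06],
  [0,0,0,0,0,0,0.06],
  [0,0,0,0,0,0,0.06],
])

```text
clock: 3.1
position: [562.3, -230.2, 188.4]
ee_rot: [-0.37, 0.334, -0.581, 0.643]
contact_force: [-0.0, 0.2, 1.2]
gripper_width: 59.9
```

```bash
python3 go.py 601 -228.2 118.3 .097 20;  python3 - <<'E'
from h import *
d=snap("wrist","w4")
F=frame(.097);seat=np.array([625.7,-225.8,75.])
c=np.array([[x,y,100] for x,y in((15,18),(15,-18),(-15,-18),(-15,18))]+[[15,18,0],[15,-18,0]])
uv=proj(d,seat+F.apply(c));print(uv.round(1));a=cv2.imread("pics/w4.png");
y0=int(uv[:,1].mean())-50;x0=int(uv[:,0].mean())-65
b=cv2.convertScaleAbs(cv2.resize(a[y0:y0+100,x0:x0+130],(780,600),interpolation=cv2.INTER_NEAREST),alpha=1.8,beta=25)
for p in (uv+.5-[x0,y0])*6: cv2.circle(b,tuple(int(v) for v in p),4,(0,0,255),-1)
cv2.imwrite("pics/w4b.png",b)
E
```

```text
t 3.1 pos [ 562.3 -230.2  188.4] F [-0.   0.2  1.2] w 59.9 left tool mm [ 1.9 80.1 -1.7] rotvec [-0.003  0.003 -0.002] n 5
[0.0004, 0.016, -0.0003, -0.001, 0.001, -0.0]
[0.0004, 0.016, -0.0003, -0.001, 0.001, -0.0]
[0.0004, 0.016, -0.0003, -0.001, 0.001, -0.0]
[0.0004, 0.016, -0.0003, -0.001, 0.001, -0.0]
[0.0004, 0.016, -0.0003, -0.001, 0.001, -0.0]
[[233.8 187.3]
 [285.2 187.4]
 [284.  227.1]
 [234.6 227. ]
 [241.  160.5]
 [276.5 160.6]]
```

View pics/w4b.png

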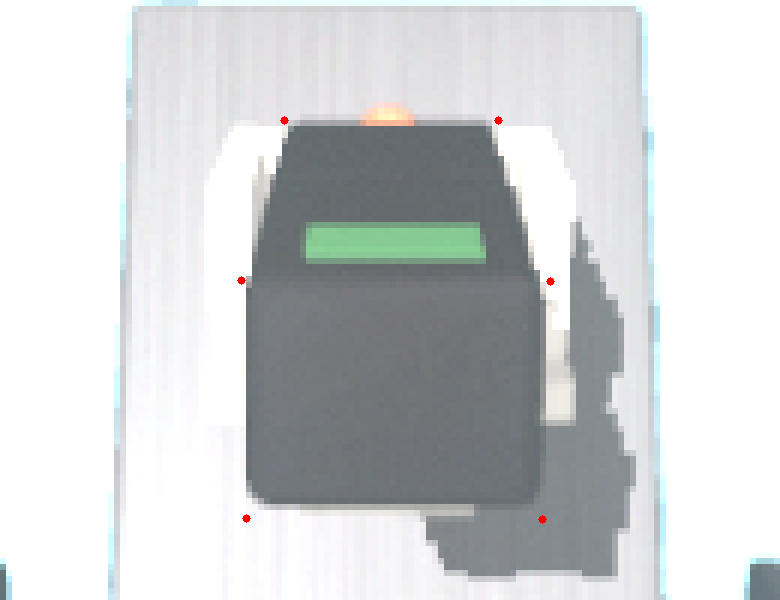

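play_rows([
  [0.001,0.016,0,-0.001,0.001,0,0.06],
  [0.0005,0.016,0,-0.001,0.001,0,0.06],
  [0.0005,0.016,-0.0005,0,0,0,0.06],
  [0,0.016,-0.0005,0,0,0,0.06],
  [0,0.015,0,0,0,0,0.06],
  [0,0,0,0,0,0,0.06],
  [0,0,0,0,0,0,0.06],
])

```text
clock: 3.85
position: [603.6, -226.8, 112.7]
ee_rot: [-0.371, 0.336, -0.581, 0.642]
contact_force: [-1.2, 0.0, 0.0]
gripper_width: 60.2
```

```bash
python3 go.py 601 -228.2 118.3 .097 20
```

```text
t 3.85 pos [ 603.6 -226.8  112.7] F [-1.2  0.   0. ] w 60.2 left tool mm [ 1.2 -6.3  0.4] rotvec [ 0.002  0.003 -0.002] n 1
[0.0012, -0.0063, 0.0004, 0.002, 0.003, -0.002]
```

play_rows([
  [0.001,-0.004,0,0.001,0.002,-0.001,0.06],
  [0,0,0,0,0,0,0.06],
  [0,0,0,0,0,0,0.06],
])

```text
clock: 4.15
position: [601.8, -228.4, 117.6]
ee_rot: [-0.37, 0.335, -0.582, 0.642]
contact_force: [0.3, -0.6, 0.6]
gripper_width: 59.8
```

```bash
python3 go.py 601 -228.2 118.3 .097 20
```

```text
t 4.15 pos [ 601.8 -228.4  117.6] F [ 0.3 -0.6  0.6] w 59.8 left tool mm [-0.3 -1.  -0.4] rotvec [-0.001  0.001 -0.   ] n 1
[-0.0003, -0.001, -0.0004, -0.001, 0.001, -0.0]
```

play_rows([
  [0,0,0,0,0,0,0.045],
  [0,0,0,0,0,0,0.03],
  [0,0,0,0,0,0,0.03],
  [0,0,0,0,0,0,0.03],
  [0,0,0,0,0,0,0.03],
  [0,0,0,0,0,0,0.03],
  [0,0,0,0,0,0,0.03],
])

```text
clock: 4.85
position: [601.8, -228.5, 119.3]
ee_rot: [-0.37, 0.334, -0.582, 0.642]
contact_force: [-0.9, 0.8, 1.5]
gripper_width: 34.8
```

```bash
python3 go.py 601 -228.2 118.3 .097 20; python3 -c "
from bench import *;s=read_state();print(s['joints'].round(3),s['position'],s['ee_rot'].round(4))"
```

```text
t 4.85 pos [ 601.8 -228.5  119.3] F [-0.9  0.8  1.5] w 34.8 left tool mm [-0.4  0.5 -1.2] rotvec [-0.004  0.001  0.001] n 1
[-0.0004, 0.0005, -0.0012, -0.004, 0.001, 0.001]
[-0.206  0.302 -0.33  -0.348 -0.455  2.151] [ 601.81113829 -228.5381234   119.32029228] [-0.3697  0.3344 -0.5825  0.6421]
```

play_rows([
  [0,-0.008,0,0,0,0,0.03],
  [0,-0.015,0,0,0,0,0.03],
  [0,-0.02,0,0,0,0,0.03],
  [0,-0.02,0,0,0,0,0.03],
  [0,-0.02,0,0,0,0,0.03],
  [0,-0.02,0,0,0,0,0.03],
  [0,-0.015,0,0,0,0,0.03],
  [0,-0.006,0,0,0,0,0.03],
  [0,0,0,0,0,0,0.03],
])

```text
clock: 5.75
position: [529.9, -233.8, 233.4]
ee_rot: [-0.371, 0.337, -0.581, 0.641]
contact_force: [0.2, -0.4, -2.3]
gripper_width: 34.5
```

```bash
python3 - <<'E'
from h import *
C=np.array([645.2,273.0,89.3]);F=frame(-.162)
for h in (106.2,146.2,226.2): print(h,(C+F.apply([0,0,h])).round(1))
E
python3 go.py 560 0 290 -.03 25
```

```text
106.2 [592.8 281.6 181.3]
146.2 [573.1 284.8 215.9]
226.2 [533.6 291.2 285.2]
t 5.75 pos [ 529.9 -233.8  233.4] F [ 0.2 -0.4 -2.3] w 34.5 left tool mm [-229.8  -22.6   73.9] rotvec [ 0.003  0.111 -0.064] n 10
[-0.023, -0.0023, 0.0074, 0.0, 0.011, -0.006]
[-0.023, -0.0024, 0.0071, 0.0, 0.011, -0.006]
[-0.0231, -0.0026, 0.0069, 0.0, 0.011, -0.006]
[-0.0232, -0.0027, 0.0066, 0.0, 0.011, -0.006]
[-0.0232, -0.0029, 0.0064, 0.0, 0.011, -0.006]
[-0.0233, -0.003, 0.0061, 0.0, 0.011, -0.006]
[-0.0233, -0.0031, 0.0059, 0.0, 0.011, -0.006]
[-0.0234, -0.0033, 0.0056, 0.0, 0.011, -0.006]
[-0.0234, -0.0034, 0.0053, 0.0, 0.011, -0.006]
[-0.0234, -0.0036, 0.0051, 0.0, 0.011, -0.006]
```

play_rows([
  [-0.015,-0.0023,0.0074,0,0.011,-0.006,0.03],
  [-0.023,-0.0025,0.007,0,0.011,-0.006,0.03],
  [-0.023,-0.0025,0.007,0,0.011,-0.006,0.03],
  [-0.023,-0.003,0.0065,0,0.011,-0.006,0.03],
  [-0.023,-0.003,0.0065,0,0.011,-0.006,0.03],
  [-0.023,-0.003,0.006,0,0.011,-0.006,0.03],
  [-0.023,-0.003,0.006,0,0.011,-0.006,0.03],
  [-0.023,-0.003,0.0055,0,0.011,-0.006,0.03],
  [-0.023,-0.0035,0.0055,0,0.011,-0.006,0.03],
  [-0.023,-0.0035,0.005,0,0.011,-0.006,0.03],
])

```text
clock: 6.75
position: [555.5, -4.9, 279.9]
ee_rot: [0.353, -0.371, 0.619, -0.595]
contact_force: [-0.5, -0.1, -2.0]
gripper_width: 34.2
```

```bash
python3 go.py 533.6 291.2 285.2 -.162 30
```

```text
t 6.75 pos [555.5  -4.9 279.9] F [-0.5 -0.1 -2. ] w 34.2 left tool mm [-295.   -19.7  -28.3] rotvec [ 0.029  0.103 -0.063] n 10
[-0.0295, -0.002, -0.0028, 0.003, 0.01, -0.006]
[-0.0295, -0.0022, -0.0031, 0.003, 0.01, -0.006]
[-0.0294, -0.0024, -0.0034, 0.003, 0.01, -0.006]
[-0.0294, -0.0026, -0.0037, 0.003, 0.01, -0.006]
[-0.0293, -0.0027, -0.004, 0.003, 0.01, -0.006]
[-0.0292, -0.0029, -0.0043, 0.003, 0.01, -0.006]
[-0.0292, -0.0031, -0.0046, 0.003, 0.01, -0.006]
[-0.0291, -0.0033, -0.0049, 0.003, 0.01, -0.006]
[-0.029, -0.0035, -0.0052, 0.003, 0.01, -0.006]
[-0.029, -0.0037, -0.0055, 0.003, 0.01, -0.006]
```

play_rows([
  [-0.0295,-0.002,-0.003,0.003,0.01,-0.006,0.03],
  [-0.0295,-0.002,-0.003,0.003,0.01,-0.006,0.03],
  [-0.0295,-0.0025,-0.0035,0.003,0.01,-0.006,0.03],
  [-0.0295,-0.0025,-0.0035,0.003,0.01,-0.006,0.03],
  [-0.029,-0.003,-0.004,0.003,0.01,-0.006,0.03],
  [-0.029,-0.003,-0.0045,0.003,0.01,-0.006,0.03],
  [-0.029,-0.003,-0.0045,0.003,0.01,-0.006,0.03],
  [-0.029,-0.0035,-0.005,0.003,0.01,-0.006,0.03],
  [-0.029,-0.0035,-0.005,0.003,0.01,-0.006,0.03],
  [-0.025,-0.0035,-0.0055,0.003,0.01,-0.006,0.03],
])

```text
clock: 7.75
position: [526.9, 297.0, 274.0]
ee_rot: [0.329, -0.383, 0.66, -0.556]
contact_force: [0.3, -1.0, -2.7]
gripper_width: 34.4
```

```bash
python3 go.py 573.1 284.8 215.9 -.162 16
```

```text
t 7.75 pos [526.9 297.  274. ] F [ 0.3 -1.  -2.7] w 34.4 left tool mm [ 4. 74. 13.] rotvec [0.012 0.001 0.009] n 5
[0.0008, 0.0148, 0.0026, 0.002, 0.0, 0.002]
[0.0008, 0.0148, 0.0026, 0.002, 0.0, 0.002]
[0.0008, 0.0148, 0.0025, 0.002, 0.0, 0.002]
[0.0009, 0.0148, 0.0025, 0.002, 0.0, 0.002]
[0.0009, 0.0148, 0.0025, 0.002, 0.0, 0.002]
```

play_rows([
  [0.002,0.01,0.006,0.003,0,0.002,0.03],
  [0.001,0.015,0.004,0.003,0,0.002,0.03],
  [0.001,0.015,0.002,0.003,0,0.002,0.03],
  [0,0.012,0.001,0.002,0,0.002,0.03],
  [0,0.008,0,0,0,0,0.03],
  [0,0.004,0,0,0,0,0.03],
  [0,0,0,0,0,0,0.03],
  [0,0,0,0,0,0,0.03],
  [0,0,0,0,0,0,0.03],
])

```text
clock: 8.65
position: [568.2, 288.9, 215.3]
ee_rot: [0.33, -0.381, 0.658, -0.56]
contact_force: [0.4, -0.1, -2.5]
gripper_width: 34.7
```

```bash
python3 go.py 573.1 284.8 215.9 -.162 16; python3 - <<'E'
from h import *
from bench import *
s=read_state();Q=R.from_quat(s["ee_rot"]);pp=s["position"]
tip=pp+Q.apply([0,106.2,0]);C=np.array([645.2,273.0,89.3])
ds={n:snap(n,n+"5") for n in("side","top","wrist")}
out=[]
for n,d in ds.items():
    a=cv2.imread(f"pics/{n}5.png");k=3 if n!="wrist" else 2
    uv=proj(d,[tip,C]).round(1);print(n,uv[0],uv[1])
    w,h=(80,60) if n!="wrist" else (200,150)
    x0,y0=(uv.mean(0)-[w/2,h/2+ (0)]).astype(int);x0=max(x0,0);y0=max(0,min(y0,384-h));print("off",x0,y0)
    b=cv2.convertScaleAbs(cv2.resize(a[y0:y0+h,x0:x0+w],(400,300),interpolation=cv2.INTER_CUBIC),alpha=1.3,beta=15)
    for p,cl in zip((uv+.5-[x0,y0])*400/w,((0,0,255),(255,0,0))): cv2.circle(b,tuple(int(v) for v in p),3,cl,-1)
    out.append(b)
cv2.imwrite("pics/c5.png",np.vstack([np.hstack(out[:2]),np.hstack([out[2],out[2]*0])]))
E
```

```text
t 8.65 pos [568.2 288.9 215.3] F [ 0.4 -0.1 -2.5] w 34.7 left tool mm [3.2 2.2 5. ] rotvec [0.009 0.008 0.003] n 1
[0.0032, 0.0022, 0.005, 0.009, 0.008, 0.003]
side [254.2 147.7] [261.7 156. ]
off 217 121
top [191.6 163.7] [195.7 156.7]
off 153 130
wrist [257.1 178.8] [259.7 163.4]
off 158 96
```

View pics/c5.png

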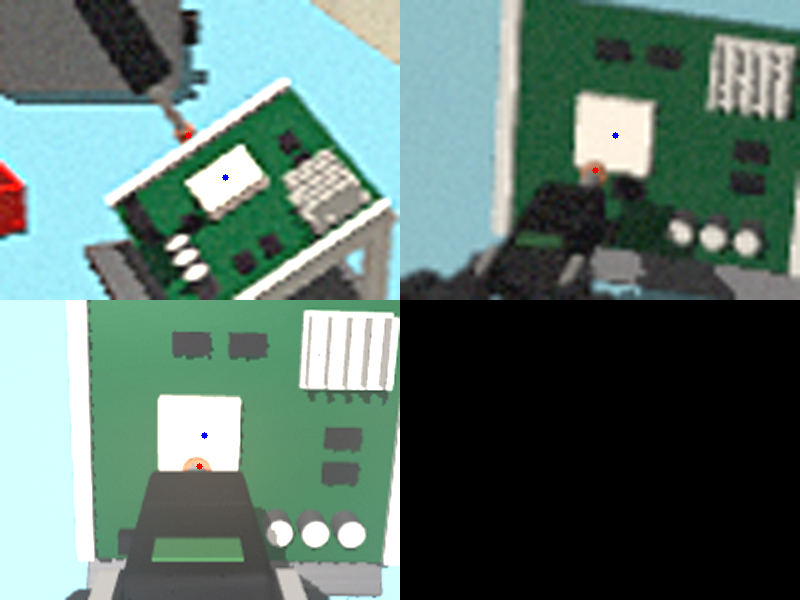

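play_rows([
  [0.0015,0.006,0.0025,0.004,0.004,0.0015,0.03],
  [0.0015,0.008,0.0025,0.004,0.004,0.0015,0.03],
  [0,0.006,0,0,0,0,0.03],
  [0,0.002,0,0,0,0,0.03],
  [0,0,0,0,0,0,0.03],
  [0,0,0,0,0,0,0.03],
  [0,0,0,0,0,0,0.03],
])

```text
clock: 9.5
position: [584.1, 283.1, 197.4]
ee_rot: [0.323, -0.381, 0.66, -0.561]
contact_force: [0.5, 0.3, -2.8]
gripper_width: 34.4
```

```bash
cat > fc.py <<'E'
from h import *
from bench import *
L=[]
for i in range(8):
    s=read_state();L.append(s["contact_force"]);P=s["position"];get_image("top")
L=np.array(L);Q=R.from_quat(s["ee_rot"]);f=Q.inv().apply(L)
print("F tool mean",f.mean(0).round(2),"sd",f.std(0).round(2))
C=np.array([645.2,273.0,89.3]);b=frame(-.162).inv()
tip=P+Q.apply([0,106.2,0]);print("tip in plate frame",b.apply(tip-C).round(1),"tilt",round(float(np.arccos(-Q.apply([0,1,0])@frame(-.162).apply([0,0,1]))),3))
E
python3 fc.py; python3 go.py 592.8 281.6 181.3 -.162 16
```

```text
F tool mean [ 0.03  1.7  -1.08] sd [0.48 0.55 0.66]
tip in plate frame [ 0.5  0.2 18.6] tilt 0.001
t 9.9 pos [584.  283.1 197.6] F [-0.3 -0.5 -1.3] w 34.6 left tool mm [ 0.1 18.5 -0.4] rotvec [-0.    -0.    -0.001] n 2
[0.0, 0.0093, -0.0002, -0.0, -0.0, -0.001]
[0.0, 0.0093, -0.0002, -0.0, -0.0, -0.001]
```

play_rows([
  [0,0.003,0,0,0,0,0.03],
  [0,0.003,0,0,0,0,0.03],
  [0,0.003,0,0,0,0,0.03],
  [0,0.002,0,0,0,0,0.03],
  [0,0,0,0,0,0,0.03],
  [0,0,0,0,0,0,0.03],
])

```text
clock: 10.5
position: [589.9, 282.0, 186.8]
ee_rot: [0.324, -0.381, 0.66, -0.561]
contact_force: [-0.2, -0.8, -1.7]
gripper_width: 34.6
```

```bash
python3 fc.py
```

```text
F tool mean [-0.16  1.63 -0.84] sd [0.56 0.25 0.44]
tip in plate frame [0.3 0.3 6.5] tilt 0.001
```

play_rows([
  [0,0.0015,0,0,0,0,0.03],
  [0,0.0015,0,0,0,0,0.03],
  [0,0.0015,0,0,0,0,0.03],
  [0,0.0015,0,0,0,0,0.03],
  [0,0,0,0,0,0,0.03],
  [0,0,0,0,0,0,0.03],
])

```text
clock: 11.5
position: [593.1, 281.6, 181.3]
ee_rot: [0.324, -0.381, 0.66, -0.561]
contact_force: [0.6, 0.6, -1.7]
gripper_width: 34.9
```

```bash
python3 fc.py
```

```text
F tool mean [-0.15  1.76 -1.09] sd [0.38 0.28 0.47]
tip in plate frame [0.3 0.4 0.1] tilt 0.001
```

play_rows([
  [0,0.0015,0,0,0,0,0.03],
  [0,0.0015,0,0,0,0,0.03],
  [0,0,0,0,0,0,0.03],
  [0,0,0,0,0,0,0.03],
])

```text
clock: 12.3
position: [594.7, 281.7, 179.2]
ee_rot: [0.323, -0.381, 0.66, -0.562]
contact_force: [-0.3, 0.4, -0.5]
gripper_width: 34.4
```

```bash
python3 fc.py
```

```text
F tool mean [ 0.09  0.48 -1.32] sd [0.5  0.29 0.43]
tip in plate frame [ 0.6  0.7 -2.7] tilt 0.002
```

play_rows([
  [0,0.0015,0,0,0,0,0.03],
  [0,0.0015,0,0,0,0,0.03],
  [0,0.0015,0,0,0,0,0.03],
  [0,0,0,0,0,0,0.03],
  [0,0,0,0,0,0,0.03],
])

```text
clock: 13.2
position: [597.1, 281.4, 175.2]
ee_rot: [0.323, -0.381, 0.66, -0.562]
contact_force: [-2.0, 0.5, 0.0]
gripper_width: 34.6
```

```bash
python3 fc.py
```

```text
F tool mean [ 0.19 -0.6  -1.31] sd [0.33 0.44 0.49]
tip in plate frame [ 0.8  0.7 -7.4] tilt 0.002
```

play_rows([
  [0,0.0015,0,0,0,0,0.03],
  [0,0.0015,0,0,0,0,0.03],
  [0,0.0015,0,0,0,0,0.03],
  [0,0,0,0,0,0,0.03],
  [0,0,0,0,0,0,0.03],
])

```text
clock: 14.1
position: [599.5, 281.0, 171.3]
ee_rot: [0.323, -0.381, 0.66, -0.562]
contact_force: [-2.5, 0.3, 0.8]
gripper_width: 34.3
```

```bash
python3 fc.py
```

```text
F tool mean [ 0.39 -1.74 -1.55] sd [0.44 0.46 0.37]
tip in plate frame [  0.9   0.7 -12. ] tilt 0.002
```

The force along the axis changed by 3.45 N, which is about 9.8 mm of tip travel. I'll hold still.

play_rows([
  [0,0,0,0,0,0,0.03],
  [0,0,0,0,0,0,0.03],
  [0,0,0,0,0,0,0.03],
  [0,0,0,0,0,0,0.03],
  [0,0,0,0,0,0,0.03],
  [0,0,0,0,0,0,0.03],
  [0,0,0,0,0,0,0.03],
  [0,0,0,0,0,0,0.03],
  [0,0,0,0,0,0,0.03],
  [0,0,0,0,0,0,0.03],
])

```text
clock: 15.5
position: [599.4, 281.0, 171.3]
ee_rot: [0.323, -0.381, 0.66, -0.562]
contact_force: [-1.4, -0.1, 1.1]
gripper_width: 34.3
```

play_rows([
  [0,0,0,0,0,0,0.03],
  [0,0,0,0,0,0,0.03],
  [0,0,0,0,0,0,0.03],
  [0,0,0,0,0,0,0.03],
  [0,0,0,0,0,0,0.03],
  [0,0,0,0,0,0,0.03],
  [0,0,0,0,0,0,0.03],
  [0,0,0,0,0,0,0.03],
  [0,0,0,0,0,0,0.03],
  [0,0,0,0,0,0,0.03],
])

```text
clock: 16.5
position: [599.4, 281.0, 171.3]
ee_rot: [0.323, -0.381, 0.66, -0.562]
contact_force: [-2.4, -0.5, 0.7]
gripper_width: 34.4
```

```bash
python3 fc.py; python3 - <<'E'
from h import *
d=snap("wrist","w6");a=cv2.imread("pics/w6.png")[96:246,158:358]
t=snap("side","s6");b=cv2.imread("pics/s6.png")[121:181,217:297]
cv2.imwrite("pics/c6.png",np.hstack([cv2.resize(x,(400,300),interpolation=cv2.INTER_CUBIC) for x in(a,b)]))
E
```

```text
F tool mean [ 0.37 -1.6  -1.67] sd [0.36 0.57 0.42]
tip in plate frame [  0.9   0.7 -11.9] tilt 0.003
```

View pics/c6.png

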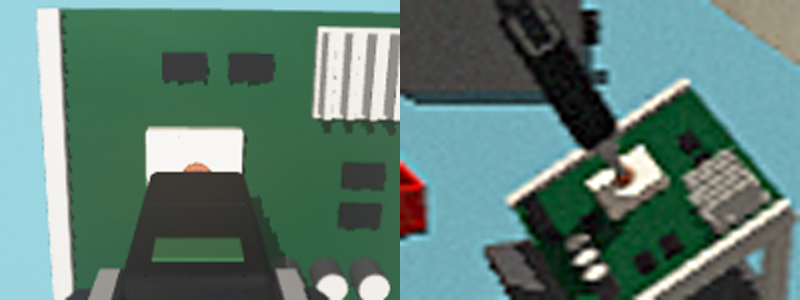

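Wrist crop: the tip sits at the plate's middle, tip (197,170) on a plate spanning 146–243. The side crop agrees. Now I'll retreat along the axis.

play_rows([
  [0,-0.004,0,0,0,0,0.03],
  [0,-0.008,0,0,0,0,0.03],
  [0,-0.015,0,0,0,0,0.03],
  [0,-0.02,0,0,0,0,0.03],
  [0,-0.02,0,0,0,0,0.03],
  [0,-0.02,0,0,0,0,0.03],
  [0,-0.02,0,0,0,0,0.03],
  [0,-0.015,0,0,0,0,0.03],
  [0,-0.005,0,0,0,0,0.03],
])

```text
clock: 17.9
position: [531.8, 290.6, 283.7]
ee_rot: [0.326, -0.383, 0.659, -0.56]
contact_force: [1.5, -0.3, -1.1]
gripper_width: 34.8
```

```bash
python3 go.py 555 20 285 -.03 28
```

```text
t 17.9 pos [531.8 290.6 283.7] F [ 1.5 -0.3 -1.1] w 34.8 left tool mm [263.3  31.8  58.6] rotvec [ 0.007 -0.115  0.066] n 10
[0.0263, 0.0032, 0.0059, 0.001, -0.011, 0.007]
[0.0264, 0.003, 0.0056, 0.001, -0.011, 0.007]
[0.0265, 0.0028, 0.0053, 0.001, -0.011, 0.007]
[0.0266, 0.0027, 0.0049, 0.001, -0.011, 0.007]
[0.0266, 0.0025, 0.0046, 0.001, -0.011, 0.007]
[0.0267, 0.0023, 0.0043, 0.001, -0.011, 0.007]
[0.0268, 0.0022, 0.004, 0.001, -0.011, 0.007]
[0.0268, 0.002, 0.0037, 0.001, -0.011, 0.007]
[0.0269, 0.0018, 0.0034, 0.001, -0.011, 0.007]
[0.0269, 0.0016, 0.0031, 0.001, -0.011, 0.007]
```

play_rows([
  [0.02,0.001,0.006,0.001,-0.011,0.007,0.03],
  [0.0265,0.001,0.0055,0.001,-0.011,0.007,0.03],
  [0.0265,0.002,0.005,0.001,-0.011,0.007,0.03],
  [0.0265,0.0025,0.005,0.001,-0.011,0.007,0.03],
  [0.0265,0.0025,0.0045,0.001,-0.011,0.007,0.03],
  [0.0265,0.0025,0.0045,0.001,-0.011,0.007,0.03],
  [0.027,0.002,0.004,0.001,-0.011,0.007,0.03],
  [0.027,0.002,0.0035,0.001,-0.011,0.007,0.03],
  [0.027,0.002,0.0035,0.001,-0.011,0.007,0.03],
  [0.027,0.0015,0.003,0.001,-0.011,0.007,0.03],
])

```text
clock: 18.9
position: [549.3, 18.0, 282.4]
ee_rot: [0.351, -0.361, 0.617, -0.604]
contact_force: [0.5, -0.4, -2.2]
gripper_width: 34.8
```

```bash
python3 -c "
from h import *
print((np.array([601.8,-228.5,119.3])+frame(.097).apply([[0,0,125],[0,0,135]])).round(1))"; python3 go.py 535 -235 234 .097 28
```

```text
[[ 539.6 -234.6  227.6]
 [ 534.6 -235.   236.2]]
t 18.9 pos [549.3  18.  282.4] F [ 0.5 -0.4 -2.2] w 34.8 left tool mm [253.4  37.4 -31. ] rotvec [ 0.009 -0.105  0.057] n 10
[0.0253, 0.0037, -0.0031, 0.001, -0.011, 0.006]
[0.0253, 0.0036, -0.0034, 0.001, -0.011, 0.006]
[0.0253, 0.0034, -0.0036, 0.001, -0.011, 0.006]
[0.0253, 0.0033, -0.0039, 0.001, -0.011, 0.006]
[0.0253, 0.0031, -0.0042, 0.001, -0.011, 0.006]
[0.0252, 0.003, -0.0044, 0.001, -0.011, 0.006]
[0.0252, 0.0029, -0.0047, 0.001, -0.011, 0.006]
[0.0252, 0.0027, -0.005, 0.001, -0.011, 0.006]
[0.0251, 0.0026, -0.0052, 0.001, -0.011, 0.006]
[0.0251, 0.0024, -0.0055, 0.001, -0.011, 0.006]
```

play_rows([
  [0.025,0.002,-0.003,0.001,-0.011,0.006,0.03],
  [0.025,0.002,-0.0035,0.001,-0.011,0.006,0.03],
  [0.025,0.002,-0.0035,0.001,-0.011,0.006,0.03],
  [0.025,0.002,-0.004,0.001,-0.011,0.006,0.03],
  [0.025,0.002,-0.004,0.001,-0.011,0.006,0.03],
  [0.025,0.002,-0.0045,0.001,-0.011,0.006,0.03],
  [0.025,0.002,-0.0045,0.001,-0.011,0.006,0.03],
  [0.025,0.001,-0.005,0.001,-0.011,0.006,0.03],
  [0.022,0,-0.005,0.001,-0.011,0.006,0.03],
  [0.012,0,-0.004,0.001,-0.008,0.004,0.03],
])

```text
clock: 19.9
position: [518.5, -227.8, 239.1]
ee_rot: [-0.375, 0.342, -0.576, 0.64]
contact_force: [0.8, -0.4, -1.5]
gripper_width: 34.4
```

play_rows([
  [0,0,0,0,0,0,0.03],
  [0,0,0,0,0,0,0.03],
])

```text
clock: 20.1
position: [517.0, -229.5, 237.1]
ee_rot: [-0.375, 0.345, -0.577, 0.639]
contact_force: [0.1, -0.6, -1.6]
gripper_width: 34.8
```

```bash
python3 go.py 534.6 -235 236.2 .097 28
```

```text
t 20.1 pos [ 517.  -229.5  237.1] F [ 0.1 -0.6 -1.6] w 34.8 left tool mm [ 7.2  8.9 14.5] rotvec [ 0.022 -0.003 -0.007] n 1
[0.0072, 0.0089, 0.0145, 0.022, -0.003, -0.007]
```

play_rows([
  [0.004,0.002,0.008,0.011,-0.002,-0.004,0.03],
  [0.003,0.002,0.006,0.011,-0.001,-0.003,0.03],
  [0,0,0,0,0,0,0.03],
  [0,0,0,0,0,0,0.03],
  [0,0,0,0,0,0,0.03],
])

```text
clock: 20.6
position: [533.2, -232.5, 240.3]
ee_rot: [-0.371, 0.335, -0.581, 0.643]
contact_force: [0.0, 0.5, -2.1]
gripper_width: 34.3
```

```bash
python3 go.py 601.8 -228.5 119.3 .097 28
```

```text
t 20.6 pos [ 533.2 -232.5  240.3] F [ 0.   0.5 -2.1] w 34.3 left tool mm [  2.9 139.1  -1.1] rotvec [-0.001  0.004 -0.002] n 5
[0.0006, 0.0278, -0.0002, -0.0, 0.001, -0.0]
[0.0006, 0.0278, -0.0002, -0.0, 0.001, -0.0]
[0.0006, 0.0278, -0.0002, -0.0, 0.001, -0.0]
[0.0005, 0.0278, -0.0002, -0.0, 0.001, -0.0]
[0.0005, 0.0278, -0.0002, -0.0, 0.001, -0.0]
```

play_rows([
  [0.0015,0.008,-0.0005,-0.0005,0.002,-0.001,0.03],
  [0.0015,0.01,-0.0005,-0.0005,0.002,-0.001,0.03],
  [0,0.01,0,0,0,0,0.03],
  [0,0.005,0,0,0,0,0.03],
  [0,0,0,0,0,0,0.03],
  [0,0,0,0,0,0,0.03],
])

```text
clock: 21.2
position: [550.0, -233.4, 207.1]
ee_rot: [-0.371, 0.337, -0.581, 0.641]
contact_force: [0.3, -0.4, -2.0]
gripper_width: 34.3
```

```bash
python3 go.py 601.8 -228.5 119.3 .097 28
```

```text
t 21.2 pos [ 550.  -233.4  207.1] F [ 0.3 -0.4 -2. ] w 34.3 left tool mm [  0.2 102.1   1.4] rotvec [ 0.003 -0.001 -0.001] n 4
[0.0, 0.0255, 0.0004, 0.001, -0.0, -0.0]
[0.0, 0.0255, 0.0003, 0.001, -0.0, -0.0]
[0.0, 0.0255, 0.0003, 0.001, -0.0, -0.0]
[0.0, 0.0255, 0.0003, 0.001, -0.0, -0.0]
```

play_rows([
  [0,0.006,0.001,0.001,0,0,0.03],
  [0,0.008,0.0004,0.001,0,0,0.03],
  [0,0.008,0,0.001,0,0,0.03],
  [0,0.008,0,0,0,0,0.03],
  [0,0.008,0,0,0,0,0.03],
  [0,0.006,0,0,0,0,0.03],
  [0,0.003,0,0,0,0,0.03],
  [0,0,0,0,0,0,0.03],
  [0,0,0,0,0,0,0.03],
])

```text
clock: 22.1
position: [577.2, -231.0, 163.5]
ee_rot: [-0.37, 0.336, -0.582, 0.642]
contact_force: [0.4, -0.1, -2.0]
gripper_width: 34.8
```

```bash
python3 go.py 601.8 -228.5 119.3 .097 28
```

```text
t 22.1 pos [ 577.2 -231.   163.5] F [ 0.4 -0.1 -2. ] w 34.8 left tool mm [-0.  50.7 -0.7] rotvec [-0.001 -0.    -0.001] n 2
[-0.0, 0.0253, -0.0004, -0.0, -0.0, -0.0]
[-0.0, 0.0253, -0.0004, -0.0, -0.0, -0.0]
```

play_rows([
  [0,0.005,-0.0005,0,0,0,0.03],
  [0,0.007,0,0,0,0,0.03],
  [0,0.007,0,0,0,0,0.03],
  [0,0.007,0,0,0,0,0.03],
  [0,0.006,0,0,0,0,0.03],
  [0,0.004,0,0,0,0,0.03],
  [0,0.002,0,0,0,0,0.03],
  [0,0,0,0,0,0,0.03],
  [0,0,0,0,0,0,0.03],
])

```text
clock: 23.0
position: [597.6, -229.2, 127.8]
ee_rot: [-0.37, 0.336, -0.582, 0.642]
contact_force: [0.2, -0.2, -2.6]
gripper_width: 34.6
```

```bash
python3 go.py 601.8 -228.5 119.3 .097 28
```

```text
t 23.0 pos [ 597.6 -229.2  127.8] F [ 0.2 -0.2 -2.6] w 34.6 left tool mm [-0.2  9.4 -0.6] rotvec [-0.001 -0.    -0.   ] n 1
[-0.0002, 0.0094, -0.0006, -0.001, -0.0, -0.0]
```

play_rows([
  [0,0.002,-0.0005,0,0,0,0.03],
  [0,0.002,0,0,0,0,0.03],
  [0,0.002,0,0,0,0,0.03],
  [0,0.0015,0,0,0,0,0.03],
  [0,0.001,0,0,0,0,0.03],
  [0,0,0,0,0,0,0.03],
  [0,0,0,0,0,0,0.03],
])

```text
clock: 23.7
position: [602.0, -228.9, 120.5]
ee_rot: [-0.369, 0.335, -0.583, 0.642]
contact_force: [-0.3, -0.0, -1.3]
gripper_width: 34.3
```

```bash
python3 go.py 601.8 -228.5 119.3 .097 28
```

```text
t 23.7 pos [ 602.  -228.9  120.5] F [-0.3 -0.  -1.3] w 34.3 left tool mm [-0.5  1.  -0.7] rotvec [-0.003  0.     0.   ] n 1
[-0.0005, 0.001, -0.0007, -0.003, 0.0, 0.0]
```

play_rows([
  [0,0.001,0,0,0,0,0.03],
  [0,0,0,0,0,0,0.03],
  [0,0,0,0,0,0,0.037],
  [0,0,0,0,0,0,0.042],
  [0,0,0,0,0,0,0.05],
  [0,0,0,0,0,0,0.06],
  [0,0,0,0,0,0,0.06],
  [0,0,0,0,0,0,0.06],
])

```text
clock: 24.5
position: [605.3, -230.0, 123.2]
ee_rot: [-0.368, 0.332, -0.585, 0.642]
contact_force: [1.2, 0.2, -0.3]
gripper_width: 60.4
```

play_rows([
  [0,-0.006,0,0,0,0,0.06],
  [0,-0.012,0,0,0,0,0.06],
  [0,-0.016,0,0,0,0,0.06],
  [0,-0.016,0,0,0,0,0.06],
  [0,-0.016,0,0,0,0,0.06],
  [0,-0.008,0,0,0,0,0.06],
  [0,0,0,0,0,0,0.06],
  [0,0,0,0,0,0,0.06],
  [0,0,0,0,0,0,0.06],
])

```text
clock: 25.4
position: [564.2, -234.1, 196.1]
ee_rot: [-0.367, 0.33, -0.586, 0.643]
contact_force: [0.2, 0.7, 0.2]
gripper_width: 59.7
```

```bash
python3 go.py 562.3 -230.2 188.4 .097; python3 - <<'E'
from h import *
d=snap("wrist","w7")
F=frame(.097);seat=np.array([625.7,-225.8,75.])
c=np.array([[x,y,100] for x,y in((15,18),(15,-18),(-15,-18),(-15,18))]+[[15,18,0],[15,-18,0]])
uv=proj(d,seat+F.apply(c));a=cv2.imread("pics/w7.png")
y0=int(uv[:,1].mean())-50;x0=int(uv[:,0].mean())-65
b=cv2.convertScaleAbs(cv2.resize(a[y0:y0+100,x0:x0+130],(520,400),interpolation=cv2.INTER_NEAREST),alpha=1.8,beta=25)
for p in (uv+.5-[x0,y0])*4: cv2.circle(b,tuple(int(v) for v in p),3,(0,0,255),-1)
t=snap("side","s7");e=cv2.imread("pics/s7.png")[218:278,312:382];e=cv2.resize(e,(280,240),interpolation=cv2.INTER_CUBIC)
o=cv2.resize(cv2.imread("pics/side0.png")[218:258,312:382],(280,160),interpolation=cv2.INTER_CUBIC)
cv2.imwrite("pics/c7.png",np.hstack([b,np.vstack([e,o])]))
# other objects: before/after in top and side image
for n in("top","side"):
    x=snap(n,n+"8")["color"].astype(int);y=load(n+"0")["color"].astype(int);D=(abs(x-y).max(2)>60)
    print(n,[(nm,int(D[v-14:v+14,u-14:u+14].sum())) for nm,u,v in ([("can",286,141),("spool",292,228),("tray",140,214)] if n=="top" else [("can",317,200),("spool",242,236),("tray",198,162)])])
E
```

```text
t 25.4 pos [ 564.2 -234.1  196.1] F [0.2 0.7 0.2] w 59.7 left tool mm [-4.1  5.8 -5.2] rotvec [-0.016  0.003  0.006] n 1
[-0.0041, 0.0058, -0.0052, -0.016, 0.003, 0.006]
top [('can', 0), ('spool', 0), ('tray', 0)]
side [('can', 244), ('spool', 0), ('tray', 0)]
```

View pics/c7.png

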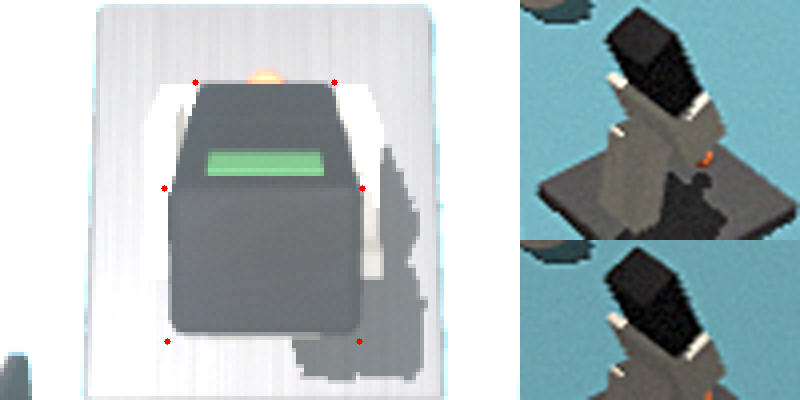

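play_rows([
  [0,-0.02,0,0,0,0,0.06],
  [0,-0.03,0,0,0,0,0.06],
  [0,-0.03,0,0,0,0,0.06],
  [0,-0.01,0,0,0,0,0.06],
  [0,0,0,0,0,0,0.06],
  [0,0,0,0,0,0,0.06],
  [0,0,0,0,0,0,0.06],
  [0,0,0,0,0,0,0.06],
])

```text
clock: 26.4
position: [516.9, -236.8, 266.3]
ee_rot: [-0.37, 0.336, -0.582, 0.642]
contact_force: [-0.2, -0.7, -0.3]
gripper_width: 59.8
```

```bash
python3 - <<'E'
from h import *
from bench import *
for n,(u,v) in (("side",(317,200)),("top",(286,141))):
    x=snap(n,n+"9")["color"].astype(int);y=load(n+"0")["color"].astype(int);D=(abs(x-y).max(2)>60)
    print(n,"can",int(D[v-14:v+14,u-14:u+14].sum()),"rest",int(abs(x-y).max(2)[218:278,312:382].__gt__(60).sum()) if n=="side" else "")
s=read_state();print(s["clock"],abs(s["joint_vel"]).max(),s["position"])
print(job_done())
E
```

```text
side can 39 rest 4
top can 0 rest 
26.5 0.007841355318667928 [ 516.92157264 -236.78045438  266.42475954]
the job is handed in; nothing more can be done
None
```

I took the probe from its rest and pressed it squarely onto the middle of the white plate. I then put it back, released it and handed the job in at 26.5 s. `job_done` reports no verdict.

- **Press:** The axial force changed by about 3.4 N, which puts the tip roughly 9.8 mm in, or half its travel. Position and force were steady for over 2 s.
- **Aim:** The lateral error was about 1 mm and the tilt about 0.003 rad, both from my own measurements. Wrist and side pictures agreed with the position.
- **Return:** The side picture of the probe in its rest matches the one from the start, and the wrist view agrees within a couple of mm.
- **Bystanders:** The spool and tray showed no change in either view. The can showed none from the top, but 39 pixels differed around it in the side view. I put this down to the arm being partly in front of the can and did not check further.
- **Problems along the way:** My first orientation fit used the wrong axis order; the close-up showed it and I fixed it before the grasp. Contact came about 2 mm deeper than the cameras predicted, so I set the depth by force.

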